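Clamp the lid of the pressure filter holder

TASK

The filter is in and the lid already lies on the pressure filter holder; close the clamp. With the lever still standing up, push the swing strap round over the lid with a finger until it is fully home at the latch stud, then press the cam lever down flat along the strap so that its foot clamps the lid. Only push and press, with the fingers and no other part of the arm, and do not force the clamp against its stops: leave the lid seated, lift nothing, and leave the things round the holder where they are.

Things in the scene. Friction and masses are not known exactly. Their poses are not given: they have to be found in the camera images.
- holder: Filter holder, fixed: aluminium base plate 152 x 88 x 12 mm with a round steel barrel (80 mm across, rim 186 mm high) between two 16 mm posts. Origin: underside of the plate, on the barrel's axis; z up. +x runs from the pivot post (x = -54 mm) across the barrel to the latch stud (x = +54 mm, head 226 mm high). Short hose barbs stick out to -y (31 mm high) and +y (150 mm high). Yaw varies.
- strap_pivot (a point): Point on the vertical axis of the strap's pivot, at half the strap's thickness, 216.5 mm above the bench. The strap is a level steel bar 30 mm wide (15 mm either side of the line from the pivot), 212 to 221 mm above the bench, reaching 156 mm from the pivot; the pivot's top is 234 mm high.
- strap (a joint): Angle of the swing strap (rad) about the vertical pivot: 0 = home, along the holder's +x over the middle of the lid, its open notch round the latch stud (a stop ends the travel there); positive = swung out to the holder's +y side (anticlockwise from above), at most 1.4. Starts 0.5 to 1.2 out. Stiff: it stays where it is left; 1 to 2 N at the tab move it.
- strap_tab (a point): The face to push: on the trailing (+y) side of the strap's end paddle, 142 mm from the pivot, 15 mm beside the strap's centre line, 227.5 mm above the bench. This face is 26 mm long and, with its upturned tab, reaches from 212 to 242 mm above the bench. Swung out, it may hang over the paper trays on the left (195 mm high) or near the carton on the right.
- cam_lever (a joint): Angle of the cam lever above the strap (rad), in the upright plane along the strap: 0 = flat, pointing to the strap's free end (stop); starts standing at 1.05 to 1.32, leaning to the free end; upper stop 1.35. Pivot pin: 54 mm from the strap pivot along the strap (over the lid's middle when home), 235 mm above the bench. Stays where left; takes up to 8 N at the grip.
- lever_grip (a point): On the upper (back) face of the lever's black grip, 55 mm from the pivot pin. The grip is a round bar 15 mm thick that ends 75 mm from the pin; when flat its top is 243 mm above the bench.
- foot: Sprung rubber foot under the strap, 22 mm across, below the lever's pin; origin: middle of its underside. The cam drives it: lever up, it hangs at least 2 mm clear of the lid's boss; lever flat, it presses on the boss with some 25 N. Lever down before the strap is home, it would strike the side of the boss.
- lid: Loose round steel lid, 70 mm across and 18 mm high with its middle boss (32 mm across), lying in the barrel's mouth; origin in the middle of its underside, z up. Not to be handled.
- lid_seat (a point): Where the lid's origin lies when the lid is seated: on the barrel's axis, 180 mm above the bench.
- petri_dish: Petri dish, 60 mm across, 12 mm high, beside the holder; bystander. Origin: middle of its underside.
- spanner: Small open-ended spanner, 114 mm long, 5 mm thick, lying beside the holder; bystander.
- vial: Amber screw vial, 23 mm across, 73 mm high, standing beside the holder; bystander.
- timer: Bench timer, 71 x 77 x 50 mm, to the left; bystander.

How it is judged:
On the way, in this order (a step that is already met when the one before it is completed fails the run):
1. the strap is fully home with the cam lever still up (value of joint strap below 0.03 rad and value of joint cam_lever above 0.7 rad), for 0.2 s.
2. the cam lever is down flat and its foot clamps the lid (value of joint strap below 0.03 rad and value of joint cam_lever below 0.09 rad and contact force between foot and lid above 15 N), for 0.2 s.
At the end, for the whole second after the job is handed in: The strap is home (within 0.03 rad of its stop), the cam lever lies flat (below 0.09 rad), the foot presses on the lid with more than 15 N, and the lid lies in its seat (within 4 mm, tilted less than 0.05 rad), all at rest (all of step 2 and distance between lid and lid_seat below 0.004 m and angle between lid's own z axis and vertical below 0.05 rad and velocity of joint strap below 0.05 rad/s and linear speed of lid below 0.02 m/s); the robot touches nothing.
It fails at once if the lid is lifted or knocked out of its seat (more than 8 mm) (distance between lid and lid_seat above 0.008 m).
It fails at once if the arm or the gripper's body, instead of the fingers, pushes on the holder or its clamp (over 8 N) (contact force between the arm and holder above 8 N).
It fails at once if a loose bystander (petri dish, spanner, vial, timer) is lifted or moved by more than 20 mm (distance of any of petri_dish, spanner, vial, timer from where it was at the start of the episode above 0.02 m).
It fails at once if the clamp is forced: the fingers press on the holder, its strap or its lever with more than 40 N (contact force between the fingers and holder above 40 N).
It also fails if it takes over 45 s, if anything falls off the work surface, if the arm or the gripper's body presses on something with over 40 N, if the wrist force passes 120 N, or if a joint passes its speed limit or range.

ROBOT

A 6-joint arm with a two-finger parallel gripper is mounted at the origin on a cart in front of the work surface, level with it; the furniture and walls round the work are solid. World frame = base frame: x ahead of the robot, y to its left, z up, the work surface at z = 0. Lengths are in m, angles in rad, forces in N, time in s.
With the tool pointing down it reaches from about 0.375 to 0.9 m from the base axis. Payload 3.1 kg.
Tool frame: the origin (TCP) lies between the finger pads; the fingertips stand 19 mm ahead of it and the grasp point (between the pads) is the TCP; z points along the fingers, y is the direction in which the jaws open and shut (so a half turn about z gives the same grasp; the last joint's range is limited). The gripper opens to 87 mm and grips with 3 to 60 N. Pads are 19 mm wide; open, the fingers measure 117 mm over their backs; the gripper's body (75 mm by 190 mm) begins 51 mm behind the grasp point.
Start: joints at [-1.516, 0.527, 1.433, -0, 1.181, -0.178], TCP at [0.145, -0.608, 0.242] pointing down, gripper open.
Joint ranges: [-3.08, 3.08], [-0.75, 2.2], [0.22, 2.44], [-1.43, 4.57], [0, 2.65], [-2.85, 2.85]. Speed limits (rad/s): [2.79, 2.79, 3.14, 3.14, 3.14, 3.14].

INTERFACE

Orientations are given as a unit quaternion [x, y, z, w].
In Python, from rig import robot gives the robot as it stands.
- The arm moves only by the tool apply_moves, never from a script. Its argument "series" is a list of rows, each a list of 7 numbers: the shift along the tool's x, y, z in cm, then the turn, a rotation vector about the tool's x, y, z in degrees, then the opening, from 0 (shut) to 1 (fully open). In form: [[dx, dy, dz, rx, ry, rz, grip], ...]. A call has 1 to 5 rows; each row is the pose to reach, as a shift and turn from the pose commanded when the call began, along the tool's axes at that moment; what a row does not reach only later rows make up. A row lasts 1/12 s, in which the tool goes at most 41.7 mm and 7.16 degrees, less where a joint would pass 70% of its speed; a pose out of reach is approached as far as the arm can. A call with a gripper value outside its range is refused whole. The fingers move at their own pace and stop on an object; "newtons" is the grip in N (left out, the last holds). Time passes only in rows, so rows that repeat a pose let the fingers close. It gives the time, the measured TCP pose, the force and the opening at its end, in the units of the state.
- robot.get_obs(): the state, without advancing time (a new reading comes with each control period).
- robot.camera(name): name is "scene" or "top" or "wrist"; returns the picture (384x512x3 uint8, red, green, blue); there is no depth.
- robot.camera_params(name): a dict with "mtx" (3x3 intrinsics, pixels), "D" ([k1, k2, p1, p2, k3] as OpenCV has them; the pictures are not rectified), "origin" and "rotation" of the camera in the world. Camera axes: x right, y down, z forward; pixel columns grow to the right and rows downward; lengths in m; the calibration is good to about 2 mm. A picture is of the moment at which its call begins: read the wrist's pose just before it. camera_params takes no time and is no camera call; for the wrist camera it gives the pose at the moment of the call.
- robot.hand_in(): hands the job in, once; it reports no verdict.
The state is a dict: "time": time; "q": joint angles; "joint_velocities": joint speeds; "joint_torque": joint torques, N m; "position": TCP position; "tool_rot": TCP orientation; "ft_force": force on the tool from outside, world axes, zero at the start; "moment": the same for the moment, N m; "grip_width": finger opening in m.
Only numpy, scipy, OpenCV 4.12 (cv2) and the standard library are available. Lean on these libraries where they do the work, as an engineer would, in place of code of your own. Each camera call takes 0.05 s, during which the arm holds its last target. There are 200 camera calls.

## Working session

There is one attempt and no reset: what is moved stays moved. The work goes in short steps, Python scripts to look and compute and a tool call to move; the robot and the scene stay as the last step left them, time stands still between calls to the robot, and variables do not carry over. Pictures are saved under pics/ and viewed, about 8 in all and at most 12, crops included, and the job is handed in when it is done.

Besides the shell and the picture viewer there is one more tool, called as name(argument=value, ...) on one line, values as JSON. apply_moves: Moves the arm, as the interface text tells. Its arguments: {"type":"object","properties":{"series":{"type":"array"},"newtons":{"type":"number"}},"required":["series"]}

```bash
ls; mkdir -p pics; python3 - <<'E'
from rig import robot
import cv2,numpy as np
for n in("scene","top"):
    im=robot.camera(n);cv2.imwrite(f"pics/{n}0.png",im[:,:,::-1])
    p=robot.camera_params(n);print(n,{k:np.round(v,4).tolist() for k,v in p.items()})
a=cv2.imread("pics/scene0.png");
print(robot.get_obs())
E
```

```text
pics
scene {'mtx': [[494.0521, 0.0, 251.2179], [0.0, 494.0521, 198.2185], [0.0, 0.0, 1.0]], 'D': [-0.1134, 0.0, 0.0, 0.0, 0.0], 'origin': [0.0284, 0.6929, 0.8302], 'rotation': [-0.2807, 0.8677, -0.3913, 0.1231]}
top {'mtx': [[353.5334, 0.0, 260.6766], [0.0, 353.5334, 191.8749], [0.0, 0.0, 1.0]], 'D': [0.026, 0.0, 0.0, 0.0, 0.0], 'origin': [0.3237, 0.11, 1.076], 'rotation': [-0.7021, 0.7093, -0.0465, 0.0417]}
{'time': 0.1, 'q': array([-1.51548173e+00,  5.28375430e-01,  1.43377159e+00, -2.31837007e-05,
        1.18140482e+00, -1.78527016e-01]), 'joint_velocities': array([-0.00325423,  0.00042172, -0.00382476, -0.00058026, -0.00036712,
       -0.00028583]), 'joint_torque': array([-7.74001910e-05, -4.40983307e+01, -1.77150571e+01,  6.35022274e-02,
        5.33900759e-02, -4.64532332e-05]), 'position': array([ 0.14479378, -0.60735499,  0.24066891]), 'tool_rot': array([ 9.93171555e-01,  1.16658919e-01,  4.96113950e-05, -9.78394394e-04]), 'ft_force': array([-0.46487611,  0.85614572, -0.02180122]), 'moment': array([-0.00519457,  0.01991629, -0.00161482]), 'grip_width': 0.0869335232733547}
```

View pics/top0.png

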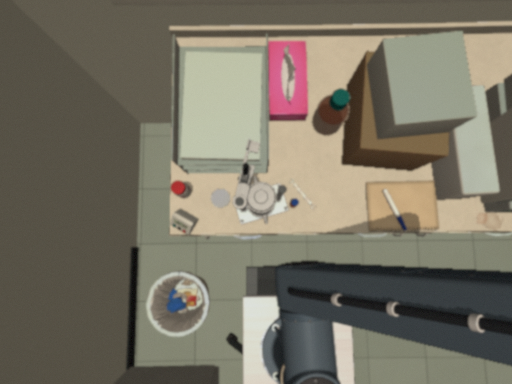

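View pics/scene0.png

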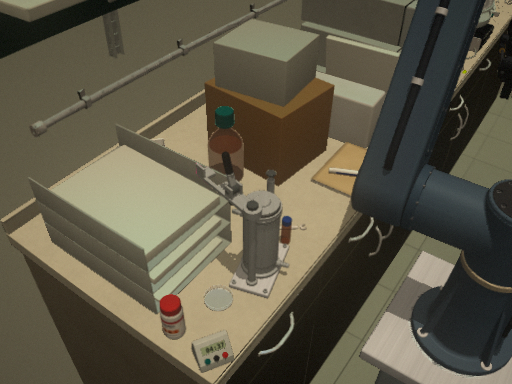

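```bash
python3 - <<'E'
import cv2,numpy as np
a=cv2.imread("pics/top0.png")[125:235,200:325];b=cv2.imread("pics/scene0.png")[130:310,190:320]
a=cv2.resize(a,None,fx=3.3,fy=3.3,interpolation=cv2.INTER_CUBIC);b=cv2.resize(b,None,fx=3,fy=3,interpolation=cv2.INTER_CUBIC)
c=np.zeros((540,803,3),np.uint8);c[:a.shape[0],:a.shape[1]]=a;c[:540,412:802]=b[:540,:390];cv2.imwrite("pics/z.png",c[:,:800])
E
```

```text
(no output)
```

View pics/z.png

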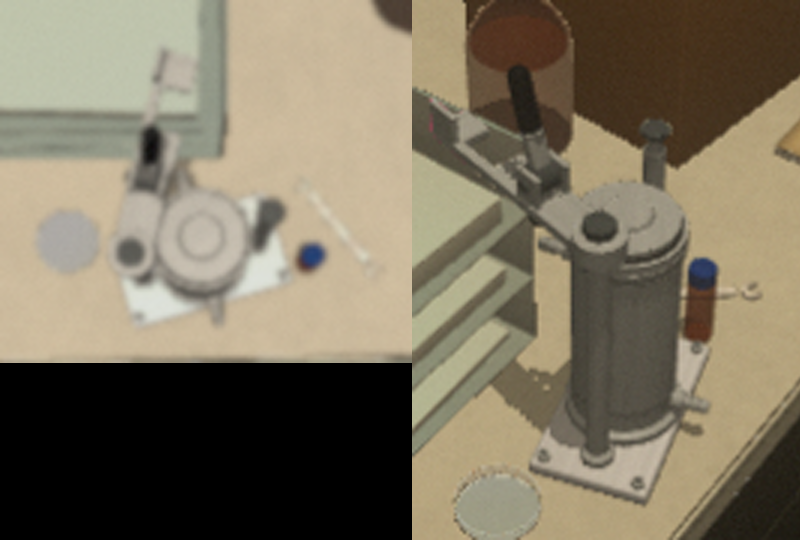

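```bash
cat > h.py <<'E'
from rig import robot
import cv2,numpy as np
from scipy.spatial.transform import Rotation as R
def ray(name,uv,z,p=None):
    p=p or robot.camera_params(name)
    x=cv2.undistortPoints(np.array([[uv]],float),np.array(p["mtx"]),np.array(p["D"]))[0,0]
    d=R.from_quat(p["rotation"]).apply([x[0],x[1],1]) if np.size(p["rotation"])==4 else np.array(p["rotation"])@[x[0],x[1],1]
    o=np.array(p["origin"]);return o+d*(z-o[2])/d[2]
def proj(name,P,p=None):
    p=p or robot.camera_params(name);r=R.from_quat(p["rotation"]) if np.size(p["rotation"])==4 else R.from_matrix(p["rotation"])
    c=r.inv().apply(np.atleast_2d(P)-np.array(p["origin"]))
    return cv2.projectPoints(c,np.zeros(3),np.zeros(3),np.array(p["mtx"]),np.array(p["D"]))[0][:,0]
E
python3 - <<'E'
from h import *
for n,uv,z,l in [("top",(239.4,200.8),.234,"piv"),("top",(281.8,188.9),.226,"stud"),("top",(261.5,196.5),.198,"lid"),("top",(254,146.2),.221,"paddle"),
 ("top",(248.2,142),.23,"tabTL"),("top",(258.5,145),.221,"endR"),
 ("scene",(252.7,205),.234,"piv"),("scene",(271.3,173.3),.226,"stud")]:
    print(l,n,ray(n,uv,z).round(4))
E
```

```text
piv top [0.4082 0.1548 0.234 ]
stud top [0.437  0.0523 0.226 ]
lid top [0.4221 0.1015 0.198 ]
paddle top [0.545  0.1189 0.221 ]
tabTL top [0.5534 0.133  0.23  ]
endR top [0.548  0.1078 0.221 ]
piv scene [0.4049 0.158  0.234 ]
stud scene [0.4341 0.0546 0.226 ]
```

```bash
cat >> h.py <<'E'
def pose(): # measured
    o=robot.get_obs();return np.array(o["position"]),R.from_quat(o["tool_rot"])
def down(psi,tilt=0): # tool x at yaw psi, z down; tilt: top leans to tool -x (deg)
    c,s=np.cos(psi),np.sin(psi)
    return R.from_matrix(np.array([[c,s,0],[s,-c,0],[0,0,-1]]).T)*R.from_euler("y",tilt,degrees=True)
def rows(p0,r0,tgts,g=0): # tgts: list of (pos,Rot)
    for p,r in tgts:
        d=r0.inv().apply(np.array(p)-p0)*100;w=(r0.inv()*r).as_rotvec(degrees=True)
        print("  ",[float(round(v,2)) for v in d]+[float(round(v,1)) for v in w]+[g])
P=np.array([.4065,.1565]);H=-1.296
E
python3 - <<'E'
from h import *
for z in(.3,.35,.4,.45,.5): print(z,ray("top",(383,136),z).round(3),ray("scene",(283,68),z).round(3))
for z in (.2,.25,.3): print("carton",z,ray("top",(345,163),z).round(3),"bottle",ray("top",(340,97),z).round(3),ray("scene",(225,110),z).round(3))
print(down(.234).as_quat(), robot.get_obs()["tool_rot"])
r=down(0,10); print("z axis tilt10",r.apply([0,0,1]))
E
```

```text
0.3 [ 0.545 -0.173  0.3  ] [ 0.582 -0.21   0.3  ]
0.35 [ 0.531 -0.155  0.35 ] [ 0.53  -0.125  0.35 ]
0.4 [ 0.517 -0.136  0.4  ] [ 0.477 -0.04   0.4  ]
0.45 [ 0.502 -0.118  0.45 ] [0.425 0.046 0.45 ]
0.5 [ 0.488 -0.1    0.5  ] [0.373 0.131 0.5  ]
carton 0.2 [ 0.505 -0.11   0.2  ] bottle [ 0.678 -0.104  0.2  ] [ 0.679 -0.11   0.2  ]
carton 0.25 [ 0.494 -0.097  0.25 ] bottle [ 0.658 -0.092  0.25 ] [ 0.627 -0.047  0.25 ]
carton 0.3 [ 0.484 -0.085  0.3  ] bottle [ 0.638 -0.079  0.3  ] [0.576 0.017 0.3  ]
[0.9931633  0.11673325 0.         0.        ] [ 9.93171555e-01  1.16658919e-01  4.96113950e-05 -9.78394394e-04]
z axis tilt10 [ 0.17364818  0.         -0.98480775]
```

```bash
python3 - <<'E'
from h import *
W=[((.145,-.608,.242),.234),((.17,-.56,.41),.60),((.27,-.43,.48),1.1),((.36,-.27,.48),1.65),((.42,-.09,.48),2.2),((.5,.07,.46),2.7),((.563,.1615,.36),2.88)]
for a,b in zip(W,W[1:]):
    rows(np.array(a[0]),down(a[1]),[(b[0],down(b[1], 10 if b is W[-1] else 0))])
E
```

```text
[3.54, -4.09, -16.8, 0.0, 0.0, -21.0, 0]
   [15.59, -5.08, -7.0, 0.0, 0.0, -28.6, 0]
   [18.34, 0.76, 0.0, 0.0, 0.0, -31.5, 0]
   [17.47, 7.41, 0.0, 0.0, 0.0, -31.5, 0]
   [8.23, 15.88, 2.0, 0.0, 0.0, -28.6, 0]
   [-1.79, 10.96, 10.0, 0.9, 10.0, -10.3, 0]
```

apply_moves(series=[[0.7,-0.8,-3.4,0,0,-4.2,0],[1.4,-1.6,-6.8,0,0,-8.4,0],[2.1,-2.4,-10.1,0,0,-12.6,0],[2.8,-3.2,-13.5,0,0,-16.8,0],[3.5,-4.1,-16.8,0,0,-21,0]], newtons=20)

```text
time: 0.52
position: [0.1695, -0.5592, 0.4107]
tool_rot: [0.955, 0.297, 0.0, -0.0]
ft_force: [1.5, -0.5, -0.6]
grip_width: 0.0613
```

apply_moves(series=[[3.1,-1,-1.4,0,0,-5.7,0],[6.2,-2,-2.8,0,0,-11.4,0],[9.3,-3,-4.2,0,0,-17.1,0],[12.5,-4,-5.6,0,0,-22.8,0],[15.6,-5.1,-7,0,0,-28.6,0]])

```text
time: 0.93
position: [0.27, -0.4281, 0.4797]
tool_rot: [0.851, 0.524, 0.0, -0.0]
ft_force: [0.9, -0.1, 0.5]
grip_width: 0.0286
```

apply_moves(series=[[3.7,0.2,0,0,0,-6.3,0],[7.3,0.3,0,0,0,-12.6,0],[11,0.5,0,0,0,-18.9,0],[14.7,0.6,0,0,0,-25.2,0],[18.3,0.8,0,0,0,-31.5,0]])

```text
time: 1.35
position: [0.3597, -0.2683, 0.4793]
tool_rot: [0.677, 0.736, 0.0, -0.0]
ft_force: [-0.7, 0.4, 0.7]
grip_width: 0.0017
```

Tracks well.

apply_moves(series=[[3.5,1.5,0,0,0,-6.3,0],[7,3,0,0,0,-12.6,0],[10.5,4.4,0,0,0,-18.9,0],[14,5.9,0,0,0,-25.2,0],[17.5,7.4,0,0,0,-31.5,0]])

```text
time: 1.77
position: [0.4194, -0.0881, 0.4793]
tool_rot: [0.452, 0.892, 0.0, -0.0]
ft_force: [1.4, 0.1, 0.7]
grip_width: 0.0003
```

apply_moves(series=[[1.6,3.2,0.4,0,0,-5.7,0],[3.3,6.4,0.8,0,0,-11.4,0],[4.9,9.5,1.2,0,0,-17.1,0],[6.6,12.7,1.6,0,0,-22.8,0],[8.2,15.9,2,0,0,-28.6,0]])

```text
time: 2.18
position: [0.5, 0.0717, 0.459]
tool_rot: [0.217, 0.976, -0.0, -0.0]
ft_force: [1.6, -1.0, 0.4]
grip_width: 0.0002
```

apply_moves(series=[[-0.5,2.7,2.5,0.2,2.5,-2.6,0],[-0.9,5.5,5,0.4,5,-5.2,0],[-1.8,11,10,0.9,10,-10.3,0],[-1.8,11,10,0.9,10,-10.3,0],[-1.8,11,10,0.9,10,-10.3,0]])

```text
time: 2.6
position: [0.5634, 0.1643, 0.3521]
tool_rot: [0.129, 0.987, 0.011, -0.092]
ft_force: [-0.6, -1.0, -1.1]
grip_width: 0.001
```

```bash
python3 - <<'E'
from h import *
o=robot.get_obs();print(o["position"],o["q"],o["grip_width"])
pw=robot.camera_params("wrist");im=robot.camera("wrist");ims=robot.camera("scene");it=robot.camera("top")
print({k:np.round(v,4).tolist() for k,v in pw.items()})
cv2.imwrite("pics/w1.png",im[:,:,::-1]);cv2.imwrite("pics/s1.png",ims[:,:,::-1]);cv2.imwrite("pics/t1.png",it[:,:,::-1])
def blk(i,x0,y0,x1,y1,f): return cv2.resize(i[y0:y1,x0:x1,::-1],None,fx=f,fy=f,interpolation=cv2.INTER_CUBIC)
a=blk(im,0,0,512,384,.78)[:300,:400];b=blk(ims,150,60,350,210,2);c=blk(it,190,85,323,185,3)
C=np.zeros((600,800,3),np.uint8)
for i,(y,x) in zip((a,b,c),((0,0),(0,400),(300,0))): C[y:y+i.shape[0],x:x+i.shape[1]]=i[:300,:400]
cv2.imwrite("pics/m1.png",C)
E
```

```text
[0.56340386 0.16431281 0.35212016] [ 0.06480343  0.44471781  1.27610856  0.05759242  1.59767664 -1.24904576] 0.0009954378614922981
{'mtx': [[301.7883, 0.0, 257.9533], [0.0, 301.7883, 190.4992], [0.0, 0.0, 1.0]], 'D': [-0.0311, 0.0, 0.0, 0.0, 0.0], 'origin': [0.5226, 0.176, 0.5055], 'rotation': [0.7926, 0.6088, 0.0204, 0.0281]}
```

View pics/m1.png

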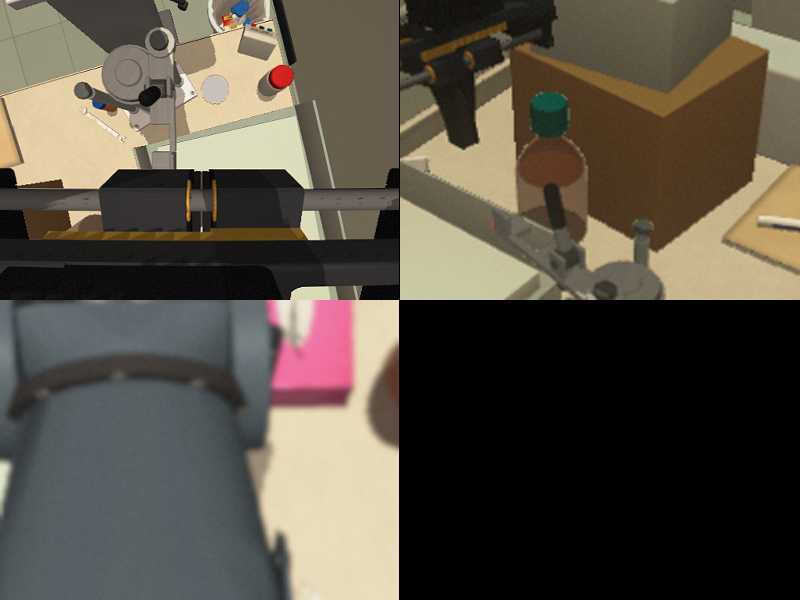

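```bash
python3 - <<'E'
import cv2
i=cv2.imread("pics/w1.png")[30:220,90:265];cv2.imwrite("pics/w1z.png",cv2.resize(i,None,fx=3,fy=3,interpolation=cv2.INTER_CUBIC))
E
```

```text
(no output)
```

View pics/w1z.png

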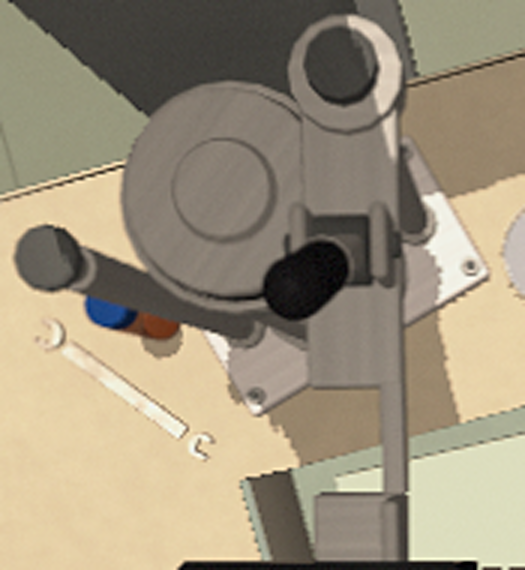

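```bash
python3 - <<'E'
from h import *
p=dict(mtx=[[301.7883,0,257.9533],[0,301.7883,190.4992],[0,0,1]],D=[-.0311,0,0,0,0],origin=[.5226,.176,.5055],rotation=[.7926,.6088,.0204,.0281])
g=lambda x,y,z: ray("",(x/3+90,y/3+30),z,p)
P1=g(340,65,.234);S=g(48,258,.226);L=g(222,190,.198)
print(P1,S,L,np.linalg.norm((P1-S)[:2]),"H",np.arctan2(*(S-P1)[:2][::-1]))
E1=g(407,555,.242);E2=g(407,500,.242);E3=g(316,530,.221);E4=g(404,440,.221)
for e in(E1,E2,E3,E4):
    d=(e-P1)[:2];print(e.round(4),"r",np.linalg.norm(d).round(4),"a",np.arctan2(d[1],d[0]).round(4))
a=np.arctan2(*(E2-E1)[:2]);print((E1-E2))
E
```

```text
[0.40988743 0.15577314 0.234     ] [0.43853204 0.05279464 0.226     ] [0.42409878 0.10389061 0.198     ] 0.10688819183766012 H -1.2994936716969225
[0.5537 0.1377 0.242 ] r 0.145 a -0.1247
[0.5381 0.142  0.242 ] r 0.129 a -0.1067
[0.5411 0.1089 0.221 ] r 0.1393 a -0.343
[0.5209 0.1434 0.221 ] r 0.1117 a -0.1107
[ 0.01563161 -0.00430346  0.        ]
```

```bash
cat >> h.py <<'E'
P=np.array([.4085,.156]);H=-1.298;A=-.235;RR=.149;Z=.242
def push(phi,lat,z=Z,r=RR,tilt=10):
    u=np.array([np.cos(phi),np.sin(phi)]);n=np.array([-u[1],u[0]])
    return np.r_[P+r*u+lat*n,z],down(phi+np.pi,tilt)
E
python3 - <<'E'
from h import *
p,r=pose()
rows(p,r,[push(A,.045,.30),push(A,.045)])
q=push(A,.045); rows(*q,[push(A,.036),push(A,.030),push(A-.05,.030),push(A-.1,.030)])
for k in range(4):
    a=A-.1-.25*k; rows(*push(a,.03),[push(a-.05*(i+1),.03) for i in range(5)])
E
```

```text
[-1.02, 0.4, 5.84, 0.2, -0.1, -1.6, 0]
   [-2.03, 0.4, 11.55, 0.2, -0.1, -1.6, 0]
   [0.0, -0.9, 0.0, 0.0, 0.0, 0.0, 0]
   [0.0, -1.5, 0.0, 0.0, 0.0, 0.0, 0]
   [-0.13, -2.25, -0.02, -0.5, -0.0, 2.8, 0]
   [-0.22, -3.0, -0.04, -1.0, -0.0, 5.6, 0]
   [-0.13, -0.75, -0.02, -0.5, -0.0, 2.8, 0]
   [-0.22, -1.5, -0.04, -1.0, -0.0, 5.6, 0]
   [-0.28, -2.26, -0.05, -1.5, 0.0, 8.5, 0]
   [-0.29, -3.02, -0.05, -2.0, 0.0, 11.3, 0]
   [-0.27, -3.78, -0.05, -2.5, 0.0, 14.1, 0]
   [-0.13, -0.75, -0.02, -0.5, 0.0, 2.8, 0]
   [-0.22, -1.5, -0.04, -1.0, 0.0, 5.6, 0]
   [-0.28, -2.26, -0.05, -1.5, 0.0, 8.5, 0]
   [-0.29, -3.02, -0.05, -2.0, -0.0, 11.3, 0]
   [-0.27, -3.78, -0.05, -2.5, 0.0, 14.1, 0]
   [-0.13, -0.75, -0.02, -0.5, 0.0, 2.8, 0]
   [-0.22, -1.5, -0.04, -1.0, 0.0, 5.6, 0]
   [-0.28, -2.26, -0.05, -1.5, -0.0, 8.5, 0]
   [-0.29, -3.02, -0.05, -2.0, -0.0, 11.3, 0]
   [-0.27, -3.78, -0.05, -2.5, -0.0, 14.1, 0]
   [-0.13, -0.75, -0.02, -0.5, -0.0, 2.8, 0]
   [-0.22, -1.5, -0.04, -1.0, 0.0, 5.6, 0]
   [-0.28, -2.26, -0.05, -1.5, -0.0, 8.5, 0]
   [-0.29, -3.02, -0.05, -2.0, 0.0, 11.3, 0]
   [-0.27, -3.78, -0.05, -2.5, 0.0, 14.1, 0]
```

apply_moves(series=[[-0.5,0.4,3,0.2,-0.1,-1.6,0],[-1,0.4,5.8,0.2,-0.1,-1.6,0],[-1.5,0.4,8.7,0.2,-0.1,-1.6,0],[-2,0.4,11.2,0.2,-0.1,-1.6,0],[-2,0.4,11.2,0.2,-0.1,-1.6,0]])

```text
time: 3.17
position: [0.5617, 0.1637, 0.2432]
tool_rot: [0.118, 0.989, 0.01, -0.089]
ft_force: [0.2, 1.0, -0.0]
grip_width: 0.0006
```

```bash
python3 - <<'E'
from h import *
p,r=pose();print(p,push(A,.045)[0]);rows(p,r,[push(A,.045)])
im=robot.camera("scene");cv2.imwrite("pics/s2.png",cv2.resize(im[60:230,130:340,::-1],None,fx=3,fy=3,interpolation=cv2.INTER_CUBIC))
E
```

```text
[0.56173807 0.16374075 0.24317282] [0.56388257 0.16506954 0.242     ]
   [-0.2, 0.18, 0.08, -0.1, -0.3, -0.1, 0]
```

View pics/s2.png

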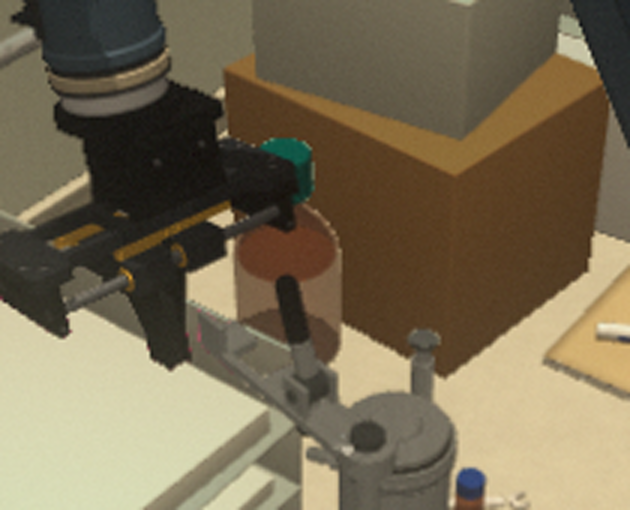

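apply_moves(series=[[0,-0.5,0,0,0,0,0],[0,-0.9,0,0,0,0,0],[0,-1.4,0,0,0,0,0],[-0.1,-2.1,0,-0.5,0,2.8,0],[-0.2,-2.9,0,-1,0,5.6,0]])

```text
time: 3.63
position: [0.5607, 0.1364, 0.2474]
tool_rot: [0.167, 0.982, 0.016, -0.083]
ft_force: [-0.3, 0.2, 0.9]
grip_width: 0.0004
```

apply_moves(series=[[-0.1,-0.7,0,-0.5,0,2.8,0],[-0.2,-1.5,0,-1,0,5.6,0],[-0.3,-2.3,0,-1.5,0,8.5,0],[-0.3,-3,0,-2,0,11.3,0],[-0.3,-3.8,0,-2.5,0,14.1,0]])

```text
time: 4.05
position: [0.5513, 0.0991, 0.2468]
tool_rot: [0.288, 0.954, 0.027, -0.081]
ft_force: [-0.4, 1.5, 0.7]
grip_width: 0.0001
```

```bash
python3 - <<'E'
from h import *
p,r=pose();b=A-.35;print(p,push(b,.03)[0]);rows(p,r,[push(b-.05*i,.03) for i in range(1,6)])
im=robot.camera("scene");cv2.imwrite("pics/s3.png",cv2.resize(im[60:230,130:340,::-1],None,fx=3,fy=3,interpolation=cv2.INTER_CUBIC))
E
```

```text
[0.55131303 0.09912515 0.24676547] [0.54928908 0.09873365 0.242     ]
   [-0.07, -0.9, 0.47, -0.2, 0.2, 2.7, 0]
   [-0.16, -1.65, 0.45, -0.7, 0.2, 5.6, 0]
   [-0.22, -2.41, 0.43, -1.2, 0.2, 8.4, 0]
   [-0.23, -3.17, 0.43, -1.7, 0.2, 11.2, 0]
   [-0.22, -3.93, 0.43, -2.1, 0.2, 14.0, 0]
```

View pics/s3.png

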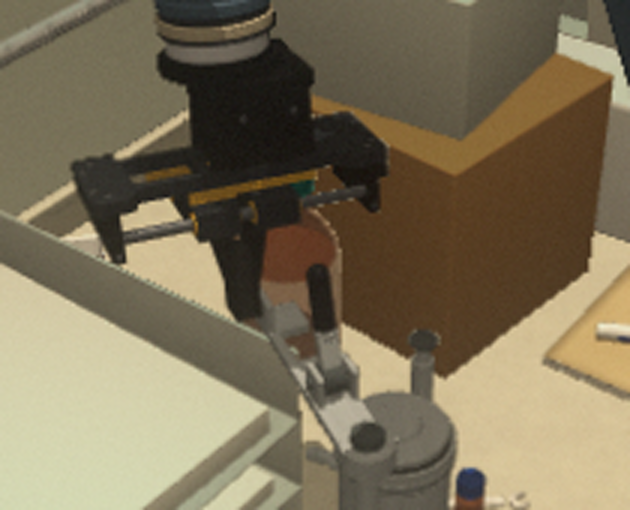

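apply_moves(series=[[-0.1,-0.9,0.2,-0.2,0.2,2.7,0],[-0.2,-1.6,0.4,-0.7,0.2,5.6,0],[-0.2,-2.4,0.4,-1.2,0.2,8.4,0],[-0.2,-3.2,0.4,-1.7,0.2,11.2,0],[-0.2,-3.9,0.4,-2.1,0.2,14,0]])

```text
time: 4.52
position: [0.5308, 0.0658, 0.2418]
tool_rot: [0.403, 0.911, 0.034, -0.08]
ft_force: [0.3, 0.8, 0.2]
grip_width: 0.0008
```

apply_moves(series=[[-0.1,-0.7,0,-0.5,0,2.8,0],[-0.2,-1.5,0,-1,0,5.6,0],[-0.3,-2.3,0,-1.5,0,8.5,0],[-0.3,-3,0,-2,0,11.3,0],[-0.3,-3.8,0,-2.5,0,14.1,0]])

```text
time: 4.93
position: [0.5047, 0.0382, 0.2416]
tool_rot: [0.514, 0.854, 0.044, -0.075]
ft_force: [0.5, 0.9, 0.8]
grip_width: 0.0004
```

```bash
python3 - <<'E'
from h import *
p,r=pose();b=A-.85;print(p,push(b,.03)[0],H-b,robot.get_obs()["ft_force"]);rows(p,r,[push(b-.03*i,.03) for i in range(1,6)])
E
```

```text
[0.50470384 0.03818944 0.24155485] [0.5045991  0.03824617 0.242     ] -0.21300000000000008 [0.53794176 0.94790415 0.80130237]
   [-0.06, -0.46, -0.06, -0.4, 0.0, 1.8, 0]
   [-0.13, -0.91, -0.07, -0.7, 0.0, 3.5, 0]
   [-0.19, -1.36, -0.08, -1.0, 0.0, 5.2, 0]
   [-0.23, -1.81, -0.08, -1.3, 0.0, 6.9, 0]
   [-0.26, -2.27, -0.09, -1.6, 0.0, 8.6, 0]
```

Now slowly to the last few degrees.

apply_moves(series=[[-0.1,-0.5,0,-0.4,0,1.8,0],[-0.1,-0.9,0,-0.7,0,3.5,0],[-0.2,-1.4,0,-1,0,5.2,0],[-0.2,-1.8,0,-1.3,0,6.9,0],[-0.3,-2.3,0,-1.6,0,8.6,0]])

```text
time: 5.35
position: [0.4848, 0.0251, 0.24]
tool_rot: [0.577, 0.812, 0.05, -0.072]
ft_force: [0.8, 0.4, 0.3]
grip_width: 0.0007
```

apply_moves(series=[[0,-0.2,0,0,0,0.8,0],[-0.1,-0.4,0,0,0,1.5,0],[-0.1,-0.6,0,0,0,2.3,0]])

```text
time: 5.6
position: [0.4792, 0.0222, 0.2394]
tool_rot: [0.593, 0.8, 0.048, -0.074]
ft_force: [0.7, -0.1, 0.6]
grip_width: 0.0003
```

```bash
python3 - <<'E'
from h import *
p,r=pose();print(p,push(H,.03)[0],robot.get_obs()["ft_force"]);rows(p,r,[push(H,.03)])
q=r.apply([0,-1,0]);print("pushdir",q)
d=p[:2]-P;n=np.array([-np.sin(H),np.cos(H)]);print("lat at H frame",d@n)
pw=robot.camera_params("wrist");im=robot.camera("wrist");cv2.imwrite("pics/w4.png",im[:,:,::-1])
print({k:np.round(v,4).tolist() for k,v in pw.items()})
cv2.imwrite("pics/w4z.png",cv2.resize(im[0:230,60:320,::-1],None,fx=2.5,fy=2.5,interpolation=cv2.INTER_CUBIC))
E
```

```text
[0.47924921 0.0221862  0.23939107] [0.47753502 0.02059259 0.242     ] [ 0.68796438 -0.14183809  0.60749226]
   [-0.06, -0.21, -0.27, -0.8, -0.0, 1.2, 0]
pushdir [-0.95638666 -0.29190598  0.01074519]
lat at H frame 0.03208015289253129
{'mtx': [[301.7883, 0.0, 257.9533], [0.0, 301.7883, 190.4992], [0.0, 0.0, 1.0]], 'D': [-0.0311, 0.0, 0.0, 0.0, 0.0], 'origin': [0.4672, 0.0645, 0.3923], 'rotation': [0.9882, 0.1474, 0.0004, 0.0406]}
```

View pics/w4z.png

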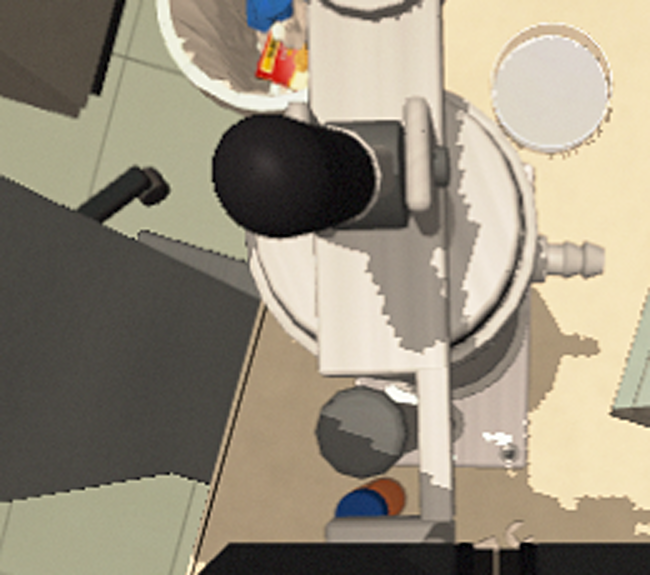

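```bash
python3 - <<'E'
from h import *
p=dict(mtx=[[301.7883,0,257.9533],[0,301.7883,190.4992],[0,0,1]],D=[-.0311,0,0,0,0],origin=[.4672,.0645,.3923],rotation=[.9882,.1474,.0004,.0406])
g=lambda x,y,z: ray("",(x/2.5+60,y/2.5),z,p)
S=g(362,432,.226);a=g(443,60,.221);b=g(450,400,.221);l1=g(310,60,.221);l2=g(320,370,.221)
print(S,a,b,l1,l2)
for s,e in((a,b),(l1,l2)): print("edge yaw",np.arctan2(*(e-s)[:2][::-1]))
c1=(a+l1)/2;print("centre",c1,(S-c1)[:2], "stud dir from P",np.arctan2(*(S[:2]-P)[::-1]))
u=(b-a)[:2]/np.linalg.norm((b-a)[:2]);n=np.array([-u[1],u[0]])
print("stud lateral from right edge",(S-a)[:2]@n,"width",(l1-a)[:2]@n)
E
```

```text
[0.43841467 0.05193078 0.226     ] [0.43164938 0.13540226 0.221     ] [0.45464092 0.0643133  0.221     ] [0.40338265 0.12711636 0.221     ] [0.42450632 0.06223795 0.221     ]
edge yaw -1.2579948746469658
edge yaw -1.2560322319124888
centre [0.41751602 0.13125931 0.221     ] [ 0.02089866 -0.07932853] stud dir from P -1.2908929004355236
stud lateral from right edge -0.019249281869340322 width -0.02944487340033021
```

apply_moves(series=[[0,-0.2,-0.1,0,0,0.7,0],[0,-0.4,-0.2,0,0,1.4,0],[-0.1,-0.5,-0.2,0,0,2,0],[-0.1,-0.5,-0.2,0,0,2,0]])

```text
time: 5.98
position: [0.4746, 0.0196, 0.2413]
tool_rot: [0.607, 0.79, 0.046, -0.075]
ft_force: [-0.3, 0.2, -1.0]
grip_width: 0.0005
```

apply_moves(series=[[0,-0.1,0,0,0,0.2,0],[0,-0.1,0,0,0,0.2,0]])

```text
time: 6.15
position: [0.4739, 0.0193, 0.2413]
tool_rot: [0.608, 0.789, 0.046, -0.074]
ft_force: [-0.2, 0.2, -0.3]
grip_width: 0.0001
```

apply_moves(series=[[0,-0.1,0,0,0,0.3,0],[0,-0.1,0,0,0,0.3,0]])

```text
time: 6.32
position: [0.4734, 0.019, 0.2414]
tool_rot: [0.61, 0.787, 0.046, -0.074]
ft_force: [1.6, 1.2, -1.7]
grip_width: 0.0004
```

apply_moves(series=[[0,-0.1,0,0,0,0.3,0],[0,-0.1,0,0,0,0.3,0]])

```text
time: 6.48
position: [0.4733, 0.0189, 0.2414]
tool_rot: [0.612, 0.786, 0.047, -0.074]
ft_force: [3.5, 2.3, -3.8]
grip_width: 0.0005
```

apply_moves(series=[[0,-0.1,0,0,0,0.3,0],[0,-0.1,0,0,0,0.3,0]])

```text
time: 6.65
position: [0.4732, 0.0188, 0.2415]
tool_rot: [0.615, 0.784, 0.048, -0.073]
ft_force: [6.7, 2.6, -5.3]
grip_width: 0.0004
```

apply_moves(series=[[0,1,0,0,0,0,0],[0,2,-1,0,0,0,0],[0,2.5,-4.5,0,-2,0,0],[0,2.5,-8,0,-6,0,0],[0,2.5,-12,0,-10,0,0]])

```text
time: 7.07
position: [0.5017, 0.0042, 0.3592]
tool_rot: [0.616, 0.787, -0.011, -0.007]
ft_force: [0.9, -0.8, 0.2]
grip_width: 0.0007
```

```bash
python3 - <<'E'
from h import *
p,r=pose();print(p,robot.get_obs()["ft_force"])
pw=robot.camera_params("wrist");im=robot.camera("wrist");s=robot.camera("scene")
import json;json.dump({k:np.array(v).tolist() for k,v in pw.items()},open("w5.json","w"))
a=cv2.resize(im[0:240,60:320,::-1],None,fx=2,fy=2,interpolation=cv2.INTER_CUBIC)
b=cv2.resize(s[130:250,210:303,::-1],None,fx=3,fy=3,interpolation=cv2.INTER_CUBIC)
C=np.zeros((480,800,3),np.uint8);C[:,:520]=a;C[:360,520:799]=b;cv2.imwrite("pics/m5.png",C)
E
```

```text
[0.50165475 0.00416466 0.3591805 ] [ 0.94637074 -0.75106935  0.18512913]
```

View pics/m5.png

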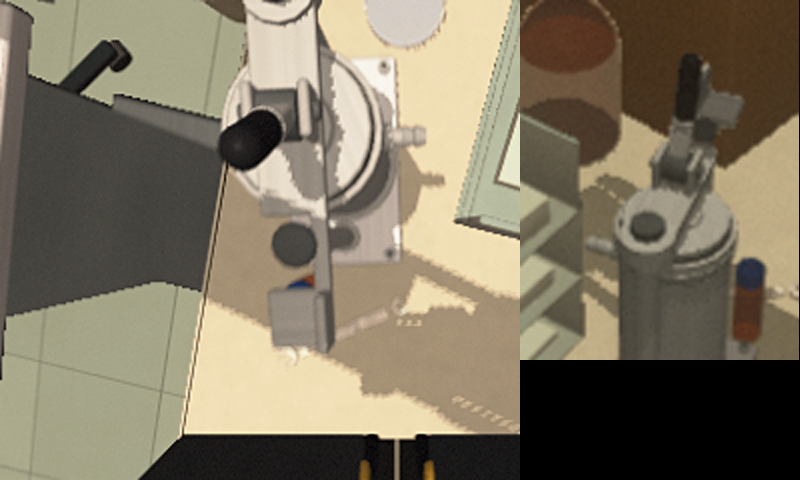

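```bash
python3 - <<'E'
from h import *
import json
p=json.load(open("w5.json"));g=lambda x,y,z: ray("",(x/2+60,y/2),z,p)
S=g(294,244,.226);print("stud",S)
for e in((320,60,327,270),(245,60,262,210)):
    a=g(*e[:2],.221);b=g(*e[2:],.221);print("edge",np.arctan2(*(b-a)[:2][::-1]),a,b)
a=g(320,60,.221);u=np.array([np.cos(H),np.sin(H)]);n=np.array([-u[1],u[0]]);print("stud lat from edge",(S-a)[:2]@n)
c=g(300,318,.221);print("paddle centre yaw",np.arctan2(*(c[:2]-P)[::-1]),"stud yaw",np.arctan2(*(S[:2]-P)[::-1]))
for th in(1.05,1.15,1.25,1.32):
    q=[np.r_[P+(.054+s*np.cos(th))*u,.235+s*np.sin(th)] for s in(.04,.068)]
    print(th,((proj("",q,p)-[60,0])*2).round(0).tolist())
E
```

```text
stud [0.43829397 0.05109239 0.226     ]
edge -1.3214484065886039 [0.43269408 0.12897583 0.221     ] [0.45462857 0.04283912 0.221     ]
edge -1.2618669125866084 [0.40120181 0.1216018  0.221     ] [0.42022413 0.06199825 0.221     ]
stud lat from edge -0.015590962284100568
paddle centre yaw -1.2990858074325802 stud yaw -1.2940804680178497
1.05 [[263.0, 150.0], [249.0, 186.0]]
1.15 [[261.0, 139.0], [245.0, 166.0]]
1.25 [[260.0, 128.0], [242.0, 145.0]]
1.32 [[258.0, 119.0], [239.0, 129.0]]
```

```bash
cat >> h.py <<'E'
H=-1.296
def lev(th,s=.062,back=0.):
    u=np.array([np.cos(H),np.sin(H)]);cr=.054+s*np.cos(th)-.0075*np.sin(th)-.0095-back
    return np.r_[P+cr*u,.235+s*np.sin(th)+.0075*np.cos(th)+.019],down(H+np.pi)
E
python3 - <<'E'
from h import *
p,r=pose();q=lev(1.25,back=.03);up=(np.r_[q[0][:2],.42],q[1]);print(q[0])
rows(p,r,[(np.r_[p[:2],.42],r),up]); rows(*up,[q])
E
```

```text
[0.41580819 0.1300779  0.31520196]
   [-0.04, -0.05, -5.43, 0.0, 0.0, 0.0, 0]
   [14.29, -5.71, -5.49, -0.5, 0.4, -1.7, 0]
   [0.0, 0.0, 10.48, 0.0, 0.0, 0.0, 0]
```

apply_moves(series=[[0,0,-3,0,0,0,0],[0.4,0,-5.5,0,0,0,0],[4.3,-1.6,-6.2,-0.2,0.2,-0.5,0],[8,-3.2,-6.2,-0.3,0.3,-1,0],[11.5,-4.5,-6.2,-0.5,0.4,-1.7,0]])

```text
time: 7.58
position: [0.4306, 0.1066, 0.4219]
tool_rot: [0.605, 0.797, -0.003, -0.007]
ft_force: [0.1, 0.3, 0.4]
grip_width: 0.0006
```

apply_moves(series=[[2.8,-1.2,0.7,0,0,0,0],[2.8,-1.2,4,0,0,0,0],[2.8,-1.2,7.7,0,0,0,0],[2.8,-1.2,11.2,0,0,0,0],[2.8,-1.2,11.2,0,0,0,0]])

```text
time: 8.0
position: [0.4059, 0.1299, 0.3044]
tool_rot: [0.604, 0.797, -0.008, -0.013]
ft_force: [-0.7, -0.1, -0.3]
grip_width: 0.0007
```

```bash
python3 - <<'E'
from h import *
p,r=pose();print(p,robot.get_obs()["ft_force"]);rows(p,r,[lev(1.25,back=b) for b in(.03,.02,.01,0)])
for k in range(4):
    a=1.25-.32*k;print(a);rows(*lev(a),[lev(a-.064*i) for i in range(1,6)])
s=robot.camera("scene");cv2.imwrite("pics/s6.png",cv2.resize(s[60:240,150:350,::-1],None,fx=3,fy=3,interpolation=cv2.INTER_CUBIC))
E
```

```text
[0.40593475 0.12985044 0.3044164 ] [-0.71362679 -0.07622964 -0.2905807 ]
   [-0.23, 0.93, -1.11, -1.6, -0.6, -0.0, 0]
   [-1.23, 0.93, -1.12, -1.6, -0.6, -0.0, 0]
   [-2.23, 0.93, -1.13, -1.6, -0.6, -0.0, 0]
   [-3.23, 0.93, -1.14, -1.6, -0.6, -0.0, 0]
1.25
   [-0.39, -0.0, 0.09, 0.0, 0.0, 0.0, 0]
   [-0.77, -0.0, 0.21, 0.0, 0.0, 0.0, 0]
   [-1.15, 0.0, 0.35, 0.0, 0.0, 0.0, 0]
   [-1.51, -0.0, 0.51, 0.0, 0.0, 0.0, 0]
   [-1.86, -0.0, 0.7, 0.0, 0.0, 0.0, 0]
0.9299999999999999
   [-0.34, 0.0, 0.21, 0.0, 0.0, 0.0, 0]
   [-0.67, -0.0, 0.44, 0.0, 0.0, 0.0, 0]
   [-0.98, -0.0, 0.69, 0.0, 0.0, 0.0, 0]
   [-1.27, -0.0, 0.96, 0.0, 0.0, 0.0, 0]
   [-1.55, -0.0, 1.25, 0.0, 0.0, 0.0, 0]
0.61
   [-0.26, 0.0, 0.31, 0.0, 0.0, 0.0, 0]
   [-0.49, 0.0, 0.63, 0.0, 0.0, 0.0, 0]
   [-0.71, 0.0, 0.96, 0.0, 0.0, 0.0, 0]
   [-0.9, 0.0, 1.31, 0.0, 0.0, 0.0, 0]
   [-1.07, 0.0, 1.67, 0.0, 0.0, 0.0, 0]
0.29000000000000004
   [-0.15, -0.0, 0.37, 0.0, 0.0, 0.0, 0]
   [-0.27, -0.0, 0.75, 0.0, 0.0, 0.0, 0]
   [-0.37, -0.0, 1.14, 0.0, 0.0, 0.0, 0]
   [-0.44, -0.0, 1.53, 0.0, 0.0, 0.0, 0]
   [-0.49, -0.0, 1.93, 0.0, 0.0, 0.0, 0]
```

View pics/s6.png

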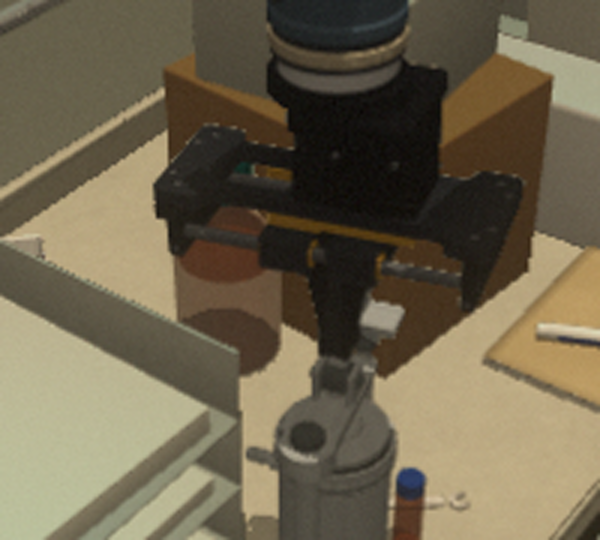

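apply_moves(series=[[-0.2,0.9,-1.1,-1.6,-0.6,0,0],[-1.2,0.9,-1.1,-1.6,-0.6,0,0],[-2,0.9,-1.1,-1.6,-0.6,0,0],[-2.6,0.9,-1.1,-1.6,-0.6,0,0],[-3.2,0.9,-1.1,-1.6,-0.6,0,0]])

```text
time: 8.47
position: [0.4302, 0.1006, 0.3222]
tool_rot: [0.604, 0.797, 0.006, 0.007]
ft_force: [-0.4, -0.5, 0.3]
grip_width: 0.0002
```

```bash
python3 - <<'E'
from h import *
p,r=pose();print(p,lev(1.25)[0],robot.get_obs()["ft_force"]);rows(p,r,[lev(1.25-.064*i) for i in range(1,6)])
E
```

```text
[0.43022081 0.10061952 0.32215101] [0.42394871 0.10120348 0.31520196] [-0.35487482 -0.48192385  0.29176202]
   [-0.16, -0.6, 0.78, 1.1, 0.2, -0.1, 0]
   [-0.54, -0.6, 0.89, 1.1, 0.2, -0.1, 0]
   [-0.92, -0.61, 1.04, 1.1, 0.2, -0.1, 0]
   [-1.28, -0.61, 1.2, 1.1, 0.2, -0.1, 0]
   [-1.63, -0.61, 1.39, 1.1, 0.2, -0.1, 0]
```

apply_moves(series=[[0.2,-0.6,0.4,1,0.2,0,0],[0.2,-0.6,0.7,1,0.2,0,0],[-0.1,-0.6,0.7,1,0.2,0,0],[-0.1,-0.6,0.7,1,0.2,0,0]])

```text
time: 8.8
position: [0.4233, 0.0993, 0.3133]
tool_rot: [0.604, 0.797, -0.0, -0.001]
ft_force: [0.4, 1.3, -0.3]
grip_width: 0.0005
```

```bash
python3 - <<'E'
from h import *
p,r=pose();print(p,lev(1.25)[0],robot.get_obs()["ft_force"]);rows(p,r,[lev(1.25-.064*i) for i in range(1,6)])
E
```

```text
[0.42331225 0.09932783 0.31328058] [0.42394871 0.10120348 0.31520196] [ 0.41066511  1.2552266  -0.33488113]
   [-0.23, 0.11, -0.1, -0.1, -0.1, -0.1, 0]
   [-0.61, 0.11, 0.02, -0.1, -0.1, -0.1, 0]
   [-0.98, 0.11, 0.16, -0.1, -0.1, -0.1, 0]
   [-1.35, 0.11, 0.32, -0.1, -0.1, -0.1, 0]
   [-1.7, 0.12, 0.51, -0.1, -0.1, -0.1, 0]
```

apply_moves(series=[[-0.2,0.1,-0.1,0,0,0,0],[-0.6,0.1,0,0,0,0,0],[-1,0.1,0.2,0,0,0,0],[-1.3,0.1,0.3,0,0,0,0],[-1.7,0.1,0.5,0,0,0,0]])

```text
time: 9.22
position: [0.429, 0.0831, 0.3086]
tool_rot: [0.604, 0.797, -0.0, -0.001]
ft_force: [-3.1, 4.0, 0.3]
grip_width: 0.0005
```

apply_moves(series=[[-0.3,0,0.2,0,0,0,0],[-0.7,0,0.4,0,0,0,0],[-1,0,0.7,0,0,0,0],[-1.3,0,1,0,0,0,0],[-1.5,0,1.2,0,0,0,0]])

```text
time: 9.63
position: [0.4342, 0.0678, 0.2968]
tool_rot: [0.604, 0.797, -0.0, 0.0]
ft_force: [-1.9, 1.5, 1.9]
grip_width: 0.0009
```

```bash
python3 - <<'E'
from h import *
p,r=pose();print(p,lev(.61)[0],robot.get_obs()["ft_force"]);rows(p,r,[lev(.61-.064*i) for i in range(1,6)])
s=robot.camera("scene");cv2.imwrite("pics/s7.png",cv2.resize(s[60:240,150:350,::-1],None,fx=3,fy=3,interpolation=cv2.INTER_CUBIC))
E
```

```text
[0.43418097 0.0678279  0.29678138] [0.43319881 0.06839342 0.29566514] [-1.92647349  1.53558921  1.92773556]
   [-0.18, -0.08, 0.42, 0.0, 0.1, -0.1, 0]
   [-0.41, -0.08, 0.74, 0.0, 0.1, -0.1, 0]
   [-0.63, -0.08, 1.08, 0.0, 0.1, -0.1, 0]
   [-0.82, -0.08, 1.43, 0.0, 0.1, -0.1, 0]
   [-0.99, -0.08, 1.79, 0.0, 0.1, -0.1, 0]
```

View pics/s7.png

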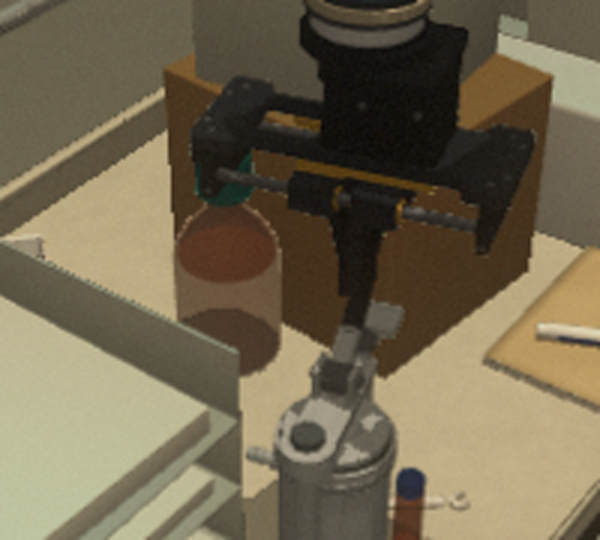

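apply_moves(series=[[-0.2,-0.1,0.4,0,0,0,0],[-0.4,-0.1,0.7,0,0,0,0],[-0.6,-0.1,1.1,0,0,0,0],[-0.8,-0.1,1.4,0,0,0,0],[-1,-0.1,1.8,0,0,0,0]])

```text
time: 10.1
position: [0.4371, 0.0575, 0.2797]
tool_rot: [0.604, 0.797, 0.0, 0.002]
ft_force: [-0.3, -0.7, 6.0]
grip_width: 0.0006
```

```bash
python3 - <<'E'
from h import *
p,r=pose();print(p,lev(.29)[0],robot.get_obs()["ft_force"]);rows(p,r,[lev(.29-.064*i) for i in range(1,6)])
p=robot.camera_params("wrist");im=robot.camera("wrist")
n=np.array([-np.sin(H),np.cos(H)]);u=np.array([np.cos(H),np.sin(H)])
im=im[:,:,::-1].copy()
for rr in(.01,.03,.14,.155):
    for l in(.015,-.015):
        x,y=proj("",np.r_[P+rr*u+l*n,.221],p)[0];
        if 0<x<512 and 0<y<384: cv2.circle(im,(int(round(x)),int(round(y))),1,(0,0,255),-1)
cv2.imwrite("pics/w7.png",cv2.resize(im,(768,576),interpolation=cv2.INTER_CUBIC))
E
```

```text
[0.43709759 0.05747923 0.27969696] [0.43611443 0.05805175 0.27891587] [-0.26190714 -0.67881358  5.99643312]
   [-0.06, -0.08, 0.45, 0.2, 0.2, -0.0, 0]
   [-0.19, -0.08, 0.83, 0.2, 0.2, -0.0, 0]
   [-0.28, -0.08, 1.22, 0.2, 0.2, -0.0, 0]
   [-0.36, -0.08, 1.61, 0.2, 0.2, -0.0, 0]
   [-0.4, -0.09, 2.01, 0.2, 0.2, -0.0, 0]
```

View pics/w7.png

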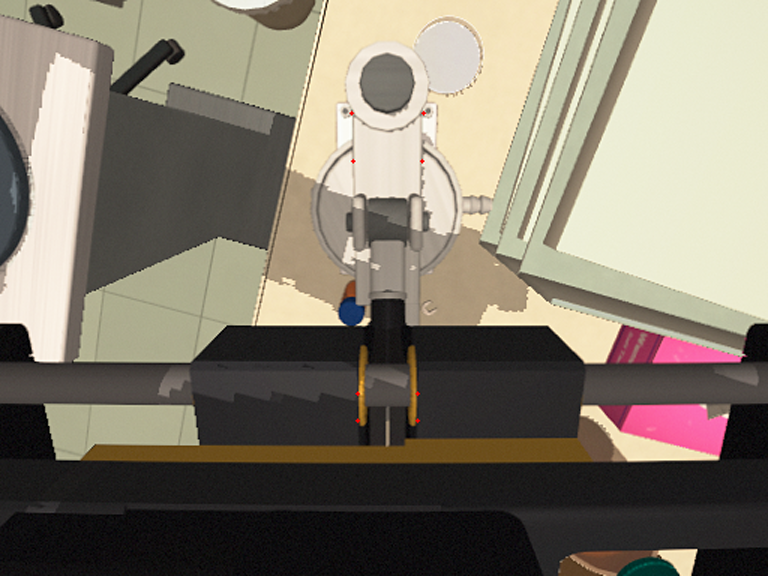

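apply_moves(series=[[-0.1,-0.1,0.4,0,0,0,0],[-0.2,-0.1,0.8,0,0,0,0],[-0.3,-0.1,1.1,0,0,0,0],[-0.35,-0.1,1.4,0,0,0,0],[-0.35,-0.1,1.5,0,0,0,0]])

```text
time: 10.57
position: [0.4382, 0.0531, 0.2649]
tool_rot: [0.604, 0.797, 0.0, 0.004]
ft_force: [0.8, -3.5, 6.5]
grip_width: 0.0003
```

apply_moves(series=[[0,0,0.2,0,0,0,0],[0,0,0.3,0,0,0,0],[0,0,0.3,0,0,0,0]])

```text
time: 10.82
position: [0.4383, 0.0529, 0.2621]
tool_rot: [0.604, 0.797, 0.0, 0.004]
ft_force: [0.9, -4.1, 6.0]
grip_width: 0.0007
```

apply_moves(series=[[0,0,0.1,0,0,0,0],[0,0,0.2,0,0,0,0],[0,0,0.2,0,0,0,0]])

```text
time: 11.07
position: [0.4385, 0.0529, 0.2616]
tool_rot: [0.603, 0.797, 0.0, 0.005]
ft_force: [-1.3, -2.9, 15.9]
grip_width: 0.0002
```

apply_moves(series=[[0,0,0.1,0,0,0,0],[0,0,0.2,0,0,0,0],[0,0,0.2,0,0,0,0]])

```text
time: 11.32
position: [0.4388, 0.0529, 0.2612]
tool_rot: [0.603, 0.797, 0.001, 0.005]
ft_force: [-5.5, -3.3, 26.7]
grip_width: 0.0005
```

apply_moves(series=[[0,0,-0.5,0,0,0,0],[0,0,-3,0,0,0,0],[0,0,-6,0,0,0,0],[0,0,-10,0,0,0,0],[0,0,-14,0,0,0,0]])

```text
time: 11.73
position: [0.4352, 0.0544, 0.3978]
tool_rot: [0.604, 0.797, -0.001, 0.0]
ft_force: [1.2, -0.8, 0.0]
grip_width: 0.0003
```

apply_moves(series=[[0,0,-1,0,0,0,0],[0,0,-1,0,0,0,0],[0,0,-1,0,0,0,0]])

```text
time: 11.98
position: [0.4356, 0.0546, 0.4067]
tool_rot: [0.604, 0.797, -0.0, 0.001]
ft_force: [-0.9, 0.0, -0.5]
grip_width: 0.0007
```

```bash
python3 - <<'E'
from h import *
p=robot.camera_params("wrist");im=robot.camera("wrist")[:,:,::-1].copy();s=robot.camera("scene")[:,:,::-1]
n=np.array([-np.sin(H),np.cos(H)]);u=np.array([np.cos(H),np.sin(H)])
for rr in(.01,.03,.14,.155):
    for l in(.015,-.015):
        x,y=proj("",np.r_[P+rr*u+l*n,.221],p)[0];
        if 0<x<512 and 0<y<384: im[int(round(y)),int(round(x))]=(0,0,255)
C=np.zeros((600,800,3),np.uint8)
a=cv2.resize(im[60:330,150:350],None,fx=2.2,fy=2.2,interpolation=cv2.INTER_CUBIC);b=cv2.resize(s[150:310,200:312],None,fx=3.2,fy=3.2,interpolation=cv2.INTER_CUBIC)
C[:a.shape[0],:a.shape[1]]=a;C[:b.shape[0],440:440+b.shape[1]]=b;cv2.imwrite("pics/m8.png",C);print(robot.get_obs()["position"],robot.get_obs()["ft_force"],robot.get_obs()["time"])
E
```

```text
[0.43447903 0.05488895 0.40493005] [ 0.55147146 -0.04428252 -0.26002674] 12.0833
```

```bash
python3 - <<'E'
from h import *
p=robot.camera_params("wrist");im=robot.camera("wrist")
n=np.array([-np.sin(H),np.cos(H)]);u=np.array([np.cos(H),np.sin(H)])
c=proj("",[np.r_[P+r*u,.235] for r in(.085,.11,.129)],p);print(c)
m=(im.max(2)<55).astype(np.uint8);k,lab,st,ce=cv2.connectedComponentsWithStats(m)
for i in range(1,k):
    if st[i,4]>80 and st[i,1]<300: print(st[i],ce[i],end=" ");q=ray("",ce[i],.237,p)[:2]-P;print("r",q@u,"lat",q@n)
# strap edges: grey profile across the strap at r=.03,.08,.145
g=cv2.cvtColor(im,cv2.COLOR_RGB2GRAY).astype(np.float32)
for r in(.032,.078,.145):
    L=np.arange(-.024,.0245,.002);x=proj("",[np.r_[P+r*u+l*n,.221] for l in L],p).astype(np.float32)
    print(r,cv2.remap(g,x[:,0],x[:,1],1).ravel().astype(int))
E
```

```text
[[261.8245229  161.77373537]
 [261.79013211 185.00253087]
 [261.76397488 202.06284736]]
[ 47  15  19  17 213] [55.51643192 22.41314554] r -0.05019574428781033 lat -0.19684101597034756
[114  36  25  17 206] [126.13106796  43.70873786] r -0.0299710544075569 lat -0.1302355197828326
[ 34  60  42 107 338] [ 64.89053254 114.18934911] r 0.03525433418969996 lat -0.20023385401495014
[   0   73   55   91 4077] [ 23.2259014  119.91734118] r 0.04039980392032577 lat -0.24532071676154804
[189  83  19  79 123] [198.47154472 122.45528455] r 0.04450776225548441 lat -0.06403142311845682
[254 164  16  39 496] [261.9233871  182.50604839] r 0.10680177562789062 lat 0.00012029429876873887
[    0   215   512    82 13356] [283.2343516  247.11208446] r 0.1811359907326542 lat 0.02413409097904059
[ 129  261  128   36 3799] [191.15846275 281.0126349 ] r 0.22419351862456596 lat -0.08191225905923159
[    0   269   512   115 39665] [248.48261692 341.03380814] r 0.30773787054882146 lat -0.016127912342605646
0.032 [177 229 231 229 214 205 224 221 221 222 224 224 224 223 223 219 220 223
 224 201 136 222 227 217 119]
0.078 [208 194 141 200 228 215 221 217 206 143 135 139 140 142 145 135 130 143
 145 133 141 123 113 134 137]
0.145 [222 221 221 223 215 147 148 150 149 150 150 150 150 151 151 151 152 127
 113 136 172 224 221 221 223]
```

```bash
python3 -c "
from rig import robot
print(robot.hand_in())"
```

```text
the job is handed in; nothing more can be done
None
```

The clamp is closed and the job is handed in at about 12 s on the robot's clock; `hand_in` gives no verdict, so I have no confirmation of the result.

- **Strap:** I pushed it by its tab with the shut fingers until it met its stop at the stud, at about 7 N sideways. The lever was still up, at about 1.25 rad. In the wrist picture the strap then lay on the line to the stud, to within measuring error.
- **Lever:** I pressed it over with the fingertips until it met its stop. It took about 6 N on the way, and the last reading was 27 N at the stop, below the 40 N limit. I then withdrew about 14 cm straight up.
- **Last checks:** These were numbers only, because I had used all 12 picture views and the final picture could not be viewed. The lever's grip lies within 0.2 mm of the strap's home line, and its end is where a flat lever should put it. The paddle's edges are centred to about 1 mm, and the wrist force is down to noise.

I could not measure the foot's force on the lid. I also did not check the lid's seat or the bystanders numerically at the end; nothing looked out of place in the last picture I saw.

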